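# Open the double-latched gate of a tube rack carrier and hold it wide

## Task

The tube rack carrier on the bench is still latched for transport; open its end gate so that a colleague can slide the rack out. First squeeze the catch on the carrier's corner so that the gate springs out onto its safety catch, then squeeze the two paddles of the safety catch on the gate and swing it out by them, past its half-open detent. Finish while holding the gate wide open by both its paddles - its spring would pull it back, so do not let go - and leave the rack and the things around where they are.

Things in the scene. Friction and masses are not known exactly. Their poses are not given: they have to be found in the camera images.
- carrier: Grey tube rack carrier, an open tray 122 mm wide and 290 mm long with low open sides (43 mm high), fixed to the bench. Origin: at bench height under the middle of its open end. +y runs from the open end into the carrier, x along the shut gate: +x to the hinge corner, -x to the latch corner, outside which stands its latch block (x = -0.137 to -0.073, 50 mm high).
- rack: Blue tube rack with tubes, 239 x 97 mm, tubes up to 116 mm high, standing loose in the carrier; to be left standing there. Origin: centre of its underside.
- corner_catch (a joint): Travel of the corner catch in m: 0 bolted (bolt over the gate's lug), 0.011 fully squeezed. The gate is freed from about 0.007; a spring of 6 to 9 N pushes it back to 0 when let go, but the gate, once sprung out, stays out.
- corner_paddle: Moving black paddle of the corner catch (moves with its joint): upright plate 8 mm thick (carrier's x) and 20 mm wide (y), top at z = 0.114 m, standing free above the latch block (z = 0.050). Its plate lies 88 mm from the middle of the open end towards the latch corner; squeezing moves it away from the gate, towards the corner post. Body origin: the carrier's, shifted by the travel.
- corner_post: Fixed black paddle of the same shape that the corner paddle is squeezed against, 120 mm from the middle of the open end; over the outsides the pair measures 40 mm at rest, 29 mm squeezed. Body origin: same as the carrier's.
- corner_grip (a point): Fixed point midway between the corner post and the corner paddle as they stand when squeezed, 94 mm above the bench: the place to squeeze, fingers closing along the carrier's x axis. At rest the post's outer face is 14.5 mm and the paddle's outer face 25.5 mm from it.
- gate (a joint): Angle of the gate in rad: 0 shut, about 0.09 (12 mm at its free end) once sprung out onto its safety catch, half-open detent notch at about 0.75 (a hump on each side, from 0.4 to 1.1 in all, takes 5 to 6 N at the paddles to pass), wide open from 1.3, end stop 1.75. It opens outwards, counter-clockwise from above (from the carrier's -x towards its -y).
- gate_catch (a joint): Travel of the safety catch in m: 0 bolted, 0.011 fully squeezed. The bolt is clear of its keeper from about 0.008; a spring of 6 to 9 N pushes it back when let go.
- gate_paddle: Moving black paddle of the safety catch, on top of the gate: upright plate 8 mm thick (along the gate) and 20 mm wide, top at z = 0.114 m, free above the gate's top rail (z = 0.060). Its plate lies 84 mm from the hinge axis at rest; squeezing moves it towards the hinge. Body origin: the gate's, shifted by the travel.
- gate_post: Fixed black paddle of the same shape on the gate's top rail, 52 mm from the hinge axis; the pair measures 40 mm over the outsides at rest, 29 mm squeezed. Body origin: same as the gate's, on the hinge axis at bench height.
- gate_grip (a point): Point on the gate midway between its post and its paddle as they stand when squeezed, 94 mm above the bench, 62.5 mm from the hinge axis; moves with the gate. At rest the post's outer face is 14.5 mm and the paddle's outer face 25.5 mm from it. The point's -x axis points along the gate away from the hinge: fingers close along x.
- gate_hinge (a point): Point on the vertical hinge axis of the gate, 94 mm above the bench. The gate (about 125 mm long, 60 mm high) turns about it. A weak closing spring (0.06 to 0.16 N m) pulls it shut: let go beyond the detent, it falls back to the notch or to the outer hump (about 1.05 rad); let go before it, it falls back against its safety catch.
- bottle_a: Smaller white wash bottle, 76 x 63 x 156 mm, bystander. Origin: centre of its underside.
- bottle_b: Larger white wash bottle, 80 x 71 x 189 mm, bystander. Origin: centre of its underside.
- timer: White bench timer, 39 x 68 x 62 mm, bystander. Origin: centre of its underside.
- label_roll: Roll of white labels, 66 mm across, 26 mm high, lying flat, bystander. Origin: centre of its underside.
- tape_roll: Roll of tape, 69 mm across, 19 mm high, lying flat, bystander. Origin: centre of its underside.
- marker: Marker pen, 133 mm long, 13 mm thick, lying on the bench, bystander. Origin: centre of its underside.
- forceps: Steel forceps, 144 mm long, 9 mm thick, lying on the bench, bystander. Origin: centre of its underside.

How it is judged:
By the outcome, as a careful person would: the job done as asked, in the order asked, and still so for the second after the job is handed in, while the arm keeps its last pose, push and grip.
It also fails if it takes over 42 s, if anything falls off the work surface, if the arm or the gripper's body presses on something with over 40 N, if the wrist force passes 120 N, or if a joint passes its speed limit or range.

## Robot

A 6-joint arm with a two-finger parallel gripper is mounted at the origin on the work surface; the furniture and walls round the work are solid. World frame = base frame: x ahead of the robot, y to its left, z up, the work surface at z = 0. Lengths are in m, angles in rad, forces in N, time in s.
With the tool pointing down it reaches from about 0.25 to 0.775 m from the base axis. Payload 4 kg.
Tool frame: the origin (TCP) lies midway between the tips of the shut fingers; the grasp point (between the pads) lies r.hold_point_z behind it (r.hold_point_z is the distance from the TCP to the grasp point, in m); z points along the fingers, y is the line along which they close (so a half turn about z gives the same grasp; the last joint's range is limited). The gripper opens to 85 mm and grips with 20 to 120 N. Pads are 22 mm wide; open, the fingers measure 114 mm over their backs; the gripper's body (76 mm by 85 mm) begins 54 mm behind the grasp point. The pads swing forward as they close: fully open they stand 13 mm farther back than shut.
Start: joints at [0.998, 0.087, 1.371, -0, 1.684, -0.103], TCP at [0.249, 0.49, 0.231] pointing down, gripper open.
Joint ranges: [-3.1, 3.1], [-0.76, 2.03], [0.27, 2.55], [-1.08, 4.22], [0.17, 2.65], [-2.57, 2.57]. Speed limits (rad/s): [2.79, 2.79, 3.14, 3.14, 3.14, 3.14].

## Interface

Orientations are given as a rotation vector (axis times angle).
In Python, from cell import r gives the robot as it stands.
- The arm moves only by the tool step_arm, never from a script. Its argument "series" is a list of rows, each a list of 5 numbers: the finger opening in mm, from 0 to 85.4, then the shift along the tool's x, y, z in mm, then the turn about the tool's z in rad. A call has 1 to 5 rows; each row shifts and turns the commanded pose from where the row before left it, along the tool's axes as they then stand; what a row does not reach is not made up. A row lasts 1/12 s, in which the tool goes at most 41.7 mm and 7.16 degrees, less where a joint would pass 70% of its speed; a pose out of reach is approached as far as the arm can. A call is refused whole if a number of a shift passes 41.7 or a number of a turn 0.125, either way. A call with a gripper value outside its range is refused whole. The fingers move at their own pace and stop on an object; the grip force is fixed at half the most. Time passes only in rows, so rows that do not move let the fingers close. It gives the time, the measured TCP pose, the force, the opening and the grip force at its end, in the units of the state.
- r.sense(): the state, without advancing time (a new reading comes with each control period).
- r.get_image(name): name is "side" or "top"; returns (picture, depth): 384x512x3 uint8, blue, green, red; 384x512 float32, m along the optical axis (not along the pixel's ray), 0 where there is no reading.
- r.calibration(name): a dict with "fx", "fy", "cx", "cy" (pixels), "distortion" ([k1, k2, p1, p2, k3] as OpenCV has them; the pictures are not rectified), "position" and "orientation" of the camera in the world. Camera axes: x right, y down, z forward; pixel columns grow to the right and rows downward; lengths in m; the calibration is good to about 2 mm. A picture is of the moment at which its call begins. calibration takes no time and is no camera call.
- r.job_done(): hands the job in; it is judged then, once.
The state is a dict: "time_s": time; "joint_pos": joint angles; "joint_velocities": joint speeds; "effort": joint torques, N m; "eef_pos": TCP position; "tool_rot": TCP orientation; "wrist_force": force on the tool from outside, world axes, zero at the start; "ft_torque": the same for the moment, N m; "gripper_width": finger opening in m; "grasp_force": force on a finger pad.
Only numpy, scipy, OpenCV 4.12 (cv2) and the standard library are available. Lean on these libraries where they do the work, as an engineer would, in place of code of your own. Each camera call takes 0.05 s, during which the arm holds its last target. There are 200 camera calls.

## Working session

There is one attempt and no reset: what is moved stays moved. The work goes in short steps, Python scripts to look and compute and a tool call to move; the robot and the scene stay as the last step left them, time stands still between calls to the robot, and variables do not carry over. Pictures are saved under pics/ and viewed, at most 10 in all, crops included, and the job is handed in when it is done.

Besides the shell and the picture viewer there is one more tool, called after "Request:" as name([rows], argument=value, ...), one row to a line, values as JSON. step_arm: Moves the arm, as the interface text tells. Its arguments: {"type":"object","properties":{"series":{"type":"array"}},"required":["series"]}

```bash
mkdir -p pics; ls
cat > h.py <<'E'
import numpy as np, cv2
from scipy.spatial.transform import Rotation as R
from cell import r
def snap(n,f):
    im,d=r.get_image(n); cv2.imwrite(f'pics/{f}.png',im); np.savez(f'pics/{f}.npz',im=im,d=d); return im,d
def cam(n):
    c=r.calibration(n); K=np.array([[c['fx'],0,c['cx']],[0,c['fy'],c['cy']],[0,0,1]])
    o=np.array(c['orientation'],float); M=R.from_rotvec(o).as_matrix() if o.size==3 else (o if o.shape==(3,3) else R.from_quat(o).as_matrix())
    return K,np.array(c['distortion'],float),M,np.array(c['position'])
def world(n,d):
    K,D,M,p=cam(n); h,w=d.shape
    g=np.stack(np.meshgrid(np.arange(w),np.arange(h)),-1).reshape(-1,1,2).astype(np.float64)
    u=cv2.undistortPoints(g,K,D).reshape(h,w,2)
    return (np.dstack([u,np.ones((h,w))])*d[...,None])@M.T+p
E
python3 - <<'E'
from h import *
for n in('top','side'):
    im,d=snap(n,n+'0'); print(r.calibration(n)); W=world(n,d); print(np.nanmedian(W[...,2]))
a=r.sense(); print(a['eef_pos'],a['tool_rot'],a['time_s'],r.hold_point_z)
E
```

```text
pics
{'fx': 413.41829381562997, 'fy': 413.41829381562997, 'cx': 253.54371885311224, 'cy': 196.1621341987863, 'distortion': array([-0.07872,  0.     ,  0.     ,  0.     ,  0.     ]), 'position': array([ 0.333444  , -0.00571585,  1.10403781]), 'orientation': array([-2.16225696,  2.14863958, -0.1446829 ])}
-0.0010668664386004334
{'fx': 423.90719854238245, 'fy': 423.90719854238245, 'cx': 253.77415283449864, 'cy': 185.6963120303763, 'distortion': array([-0.07188742,  0.        ,  0.        ,  0.        ,  0.        ]), 'position': array([ 0.00172591, -0.75126014,  0.63428798]), 'orientation': array([-2.07492531,  0.59448923, -0.35484576])}
0.00046232582713728876
[0.24876434 0.4900161  0.23022694] [-7.31083624e-01 -3.05461964e+00  3.01752197e-03] 0.1 0.0187
```

View pics/top0.png

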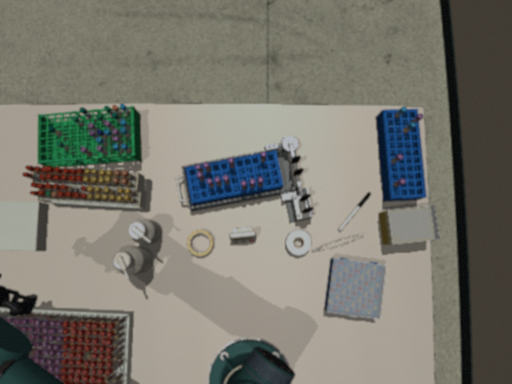

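View pics/side0.png

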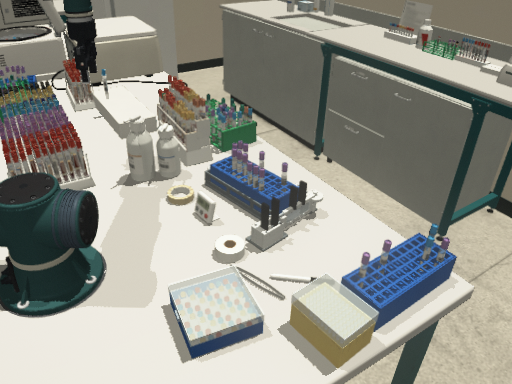

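Run:
```python
from h import *
for n,b in(('top',(125,230,270,330)),('side',(165,260,235,335))):
    z=np.load(f'pics/{n}0.npz'); im,d=z['im'],z['d']; W=world(n,d)
    m=np.zeros(d.shape,bool); m[b[0]:b[1],b[2]:b[3]]=1
    m&=(im.max(-1)<60)&(W[...,2]>.065)&(W[...,2]<.125)
    k,l,s,c=cv2.connectedComponentsWithStats(m.astype(np.uint8),connectivity=4)
    for i in range(1,k):
        if s[i,4]<6: continue
        P=W[l==i]; t=P[P[:,2]>.104]
        print(n,c[i].round(1),s[i],'med',np.median(P,0).round(4),'top',t.mean(0).round(4) if len(t) else '',len(t),P[:,2].max().round(3))
    y0,y1,x0,x1=b
    cr=cv2.resize(im[y0:y1,x0:x1],None,fx=5.5,fy=5.5,interpolation=cv2.INTER_CUBIC); cv2.imwrite(f'pics/{n}_c.png',cr); print(cr.shape)
    if n=='top':
        hs=cv2.cvtColor(im,cv2.COLOR_BGR2HSV); q=(W[...,2]>.02)&(W[...,2]<.05); q[:,:170]=0;q[:130]=0;q[225:]=0;q[:,330:]=0
        P=W[q]; rc=cv2.minAreaRect(P[:,:2].astype(np.float32)); print(rc, len(P))
```

```text
top [294.9 159.7] [291 157   9   7  41] med [ 0.5572 -0.1107  0.102 ] top [ 0.5587 -0.1126  0.1124] 18 0.117
top [297.1 171.9] [293 169   9   7  37] med [ 0.5261 -0.115   0.1063] top [ 0.5273 -0.1171  0.1114] 21 0.116
top [304.4 197.2] [301 195   8   6  29] med [ 0.4624 -0.1334  0.1108] top [ 0.4642 -0.1339  0.113 ] 19 0.117
top [306.6 209.9] [303 208   9   5  29] med [ 0.4319 -0.1379  0.1106] top [ 0.4325 -0.1398  0.1118] 19 0.115
(578, 330, 3)
((0.4875003695487976, 0.021886661648750305), (0.21938668191432953, 0.32956749200820923), 14.076693534851074) 1691
side [297.4 193.8] [290 182  16  24 228] med [ 0.5314 -0.119   0.0897] top [ 0.5396 -0.1195  0.1092] 47 0.114
side [274.9 207.9] [271 198   8  21 129] med [ 0.4625 -0.1398  0.0908] top [ 0.4627 -0.1387  0.1095] 32 0.115
side [264.6 213.1] [261 203   8  22 137] med [ 0.4309 -0.1454  0.0927] top [ 0.4314 -0.1448  0.11  ] 40 0.117
(522, 550, 3)
```

View pics/top_c.png

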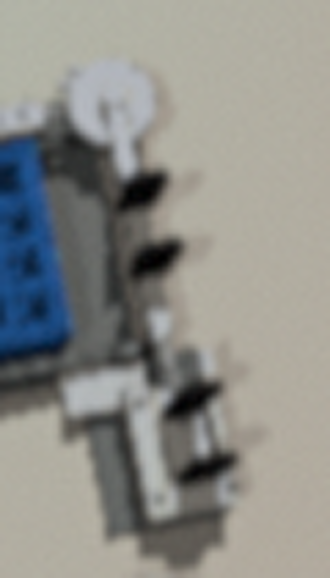

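View pics/side_c.png

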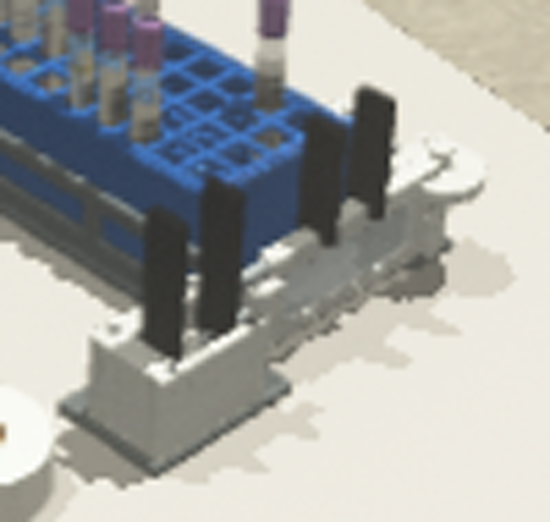

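```bash
cat >> h.py <<'E'
def pose():
    s=r.sense(); M=R.from_rotvec(s['tool_rot']).as_matrix(); return s,np.array(s['eef_pos']),M,np.arctan2(M[1,1],M[0,1])
def to(x,y,z,yaw):
    s,p,M,ya=pose(); d=M.T@(np.array([x,y,z])-p); t=ya-yaw
    print('t',round(s['time_s'],2),'p',p.round(4),'yaw',round(ya,3),'d_tool mm',(d*1e3).round(1),'turn',round(t,3),
     'after turn',(R.from_euler('z',t).as_matrix().T@d*1e3).round(1),'W',round(s['gripper_width']*1e3,1),'gf',round(s['grasp_force'],1),'F',np.round(s['wrist_force'],1))
E
python3 - <<'E'
from h import *
z=np.load('pics/top0.npz'); im,d=z['im'],z['d']; W=world('top',d); K,D,M,p=cam('top')
hs=cv2.cvtColor(im,cv2.COLOR_BGR2HSV)
m=((hs[...,0]>100)&(hs[...,0]<125)&(hs[...,1]>140)).astype(np.uint8); m[:130]=0;m[225:]=0;m[:,:170]=0;m[:,320:]=0
m=cv2.morphologyEx(m,cv2.MORPH_CLOSE,np.ones((9,9))).astype(bool)
print('z',np.percentile(W[m][:,2],[10,50,90]))
q=m&(W[...,2]>.045)
print('rack',cv2.minAreaRect(W[q][:,:2].astype(np.float32)))
def ray(uv,h):
    u=cv2.undistortPoints(np.array([[uv]],float),K,D)[0,0]; v=M@[u[0],u[1],1]; return p+v*(h-p[2])/v[2]
for uv in((294.9,159.7),(297.1,171.9),(304.4,197.2),(306.6,209.9)): print(ray(uv,.110).round(4))
print('hinge?',ray((290,143),.06).round(4))
# carrier tray front-side rail edge line
b=(W[...,2]>.036)&(W[...,2]<.048); b[:,:180]=0;b[:,275:]=0;b[:130]=0;b[215:]=0
cols=[(c,np.nonzero(b[:,c])[0].max()) for c in range(195,270) if b[:,c].any()]
P=np.array([W[rw,c,:2] for c,rw in cols]); l=cv2.fitLine(P.astype(np.float32),cv2.DIST_HUBER,0,.01,.01).ravel(); print('rail dir deg',np.degrees(np.arctan2(l[1],l[0]))-90,l)
to(.442,-.140,.28,.21)
E
```

```text
z [0.0088819  0.06205375 0.09997906]
rack ((0.4494084119796753, 0.02858912944793701), (0.24083088338375092, 0.23857061564922333), 11.181314468383789)
[ 0.5551 -0.1099  0.11  ]
[ 0.5246 -0.115   0.11  ]
[ 0.4623 -0.1323  0.11  ]
[ 0.4314 -0.1373  0.11  ]
hinge? [ 0.6105 -0.1027  0.06  ]
rail dir deg -168.89008 [ 0.19269177 -0.98125935  0.45490307  0.07598644]
t 0.1 p [0.2488 0.49   0.2302] yaw 1.101 d_tool mm [-457.5 -474.4  -48.9] turn 0.891 after turn [-656.5   57.6  -48.9] W 85.5 gf 0.0 F [ 0.4  0.7 -0.3]
```

Request:
step_arm([
  [85, 0, 0, -12, 0.12],
  [85, 0, 0, -12, 0.12],
  [85, 0, 0, -12, 0.12],
  [85, 0, 0, -12, 0.12],
  [85, 0, 0, 0, 0.12],
])

```text
time_s: 0.52
eef_pos: [0.2494, 0.4911, 0.2818]
tool_rot: [1.609, 2.698, 0.006]
wrist_force: [0.2, 0.1, 0.4]
gripper_width: 0.0854
grasp_force: 0.0
```

Request:
step_arm([
  [85, 0, 0, 0, 0.12],
  [85, 0, 0, 0, 0.12],
  [85, -10, 0, 0, 0.06],
  [85, -25, 0, 0, 0],
  [85, -30, 4, 0, 0],
])

```text
time_s: 0.93
eef_pos: [0.2657, 0.4276, 0.2781]
tool_rot: [-1.984, -2.435, 0.003]
wrist_force: [1.0, -1.0, 0.1]
gripper_width: 0.0851
grasp_force: 0.0
```

Request:
step_arm([
  [80, -30, 4, 0, 0],
  [75, -30, 4, 0, 0],
  [70, -30, 4, 0, 0],
  [70, -30, 4, 0, 0],
  [70, -30, 4, 0, 0],
])

```text
time_s: 1.35
eef_pos: [0.316, 0.2832, 0.2788]
tool_rot: [-1.987, -2.433, 0.001]
wrist_force: [-0.3, 0.4, -0.6]
gripper_width: 0.0703
grasp_force: 0.0
```

Request:
step_arm([
  [70, -30, 4, 0, 0],
  [70, -30, 4, 0, 0],
  [70, -30, 4, 0, 0],
  [70, -30, 4, 0, 0],
  [70, -30, 4, 0, 0],
])

```text
time_s: 1.77
eef_pos: [0.3655, 0.1402, 0.2789]
tool_rot: [-1.987, -2.433, 0.0]
wrist_force: [0.5, 0.4, 0.2]
gripper_width: 0.0697
grasp_force: 0.0
```

```bash
python3 -c "
from h import *
to(.442,-.139,.16,.2)"
```

```text
t 1.77 p [0.3655 0.1402 0.2789] yaw 0.201 d_tool mm [-288.9   19.2  118.9] turn 0.001 after turn [-288.9   19.6  118.9] W 69.7 gf 0.0 F [0.5 0.4 0.2]
```

Request:
step_arm([
  [70, -30, 2, 0, 0],
  [70, -30, 2, 0, 0],
  [70, -30, 2, 0, 0],
  [70, -30, 2, 0, 0],
  [70, -30, 2, 0, 0],
])

```text
time_s: 2.18
eef_pos: [0.4052, -0.0048, 0.2789]
tool_rot: [-1.987, -2.433, 0.0]
wrist_force: [1.1, -0.1, 0.4]
gripper_width: 0.07
grasp_force: 0.0
```

Request:
step_arm([
  [70, -30, 2, 20, 0],
  [70, -30, 2, 20, 0],
  [70, -30, 2, 25, 0],
  [70, -30, 2, 25, 0],
  [70, -19, 1, 25, 0],
])

```text
time_s: 2.6
eef_pos: [0.4419, -0.1402, 0.1628]
tool_rot: [1.989, 2.431, -0.001]
wrist_force: [0.2, -0.4, 0.6]
gripper_width: 0.0696
grasp_force: 0.0
```

Run:
```python
from h import *
to(.442,-.139,.075,.2)
snap('side','side1'); snap('top','top1')
a=cv2.imread('pics/side1.png')[130:260,210:350]; b=cv2.imread('pics/top1.png')[125:255,240:380]
cv2.imwrite('pics/c1.png',cv2.resize(np.hstack([a,b]),None,fx=2.85,fy=2.85,interpolation=cv2.INTER_CUBIC))
```

```text
t 2.6 p [ 0.4419 -0.1402  0.1628] yaw 0.199 d_tool mm [ 1.2  0.4 87.8] turn -0.001 after turn [ 1.2  0.4 87.8] W 69.6 gf 0.0 F [ 0.2 -0.4  0.6]
```

View pics/c1.png

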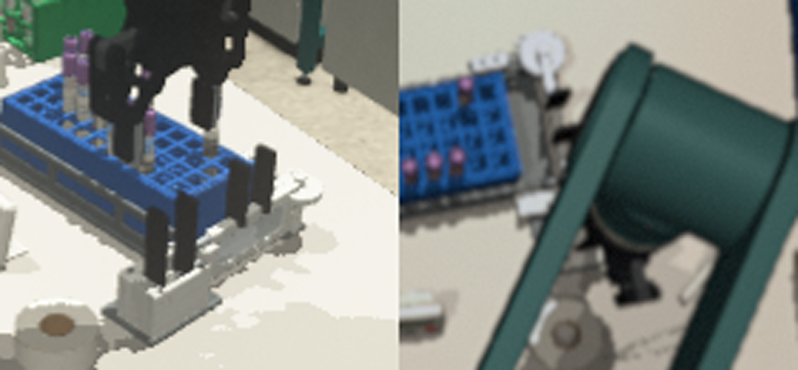

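Request:
step_arm([
  [70, 1, 0, 20, 0],
  [70, 0, 0, 20, 0],
  [70, 0, 0, 20, 0],
  [70, 0, 0, 20, 0],
  [70, 0, 0, 6, 0],
])

```text
time_s: 3.12
eef_pos: [0.44, -0.135, 0.0761]
tool_rot: [-1.983, -2.43, 0.001]
wrist_force: [0.1, 0.7, -0.9]
gripper_width: 0.0699
grasp_force: 0.0
```

Request:
step_arm([
  [58, 0, 0, 0, 0],
  [52, 0, 0, 0, 0],
  [48, 0, 0, 0, 0],
  [46, 0, 0, 0, 0],
  [46, 0, 0, 0, 0],
])

```text
time_s: 3.53
eef_pos: [0.444, -0.1362, 0.0806]
tool_rot: [1.984, 2.43, 0.006]
wrist_force: [4.5, 3.5, -0.3]
gripper_width: 0.0461
grasp_force: 2.4
```

Run:
```python
from h import *
to(.442,-.139,.075,.2)
snap('side','side2')
a=cv2.imread('pics/side2.png')[130:260,210:350]
cv2.imwrite('pics/c2.png',cv2.resize(a,None,fx=4,fy=4,interpolation=cv2.INTER_CUBIC))
```

```text
t 3.53 p [ 0.444  -0.1362  0.0806] yaw 0.202 d_tool mm [-2.3 -2.6  5.6] turn 0.002 after turn [-2.3 -2.6  5.6] W 46.1 gf 2.4 F [ 4.5  3.5 -0.3]
```

View pics/c2.png

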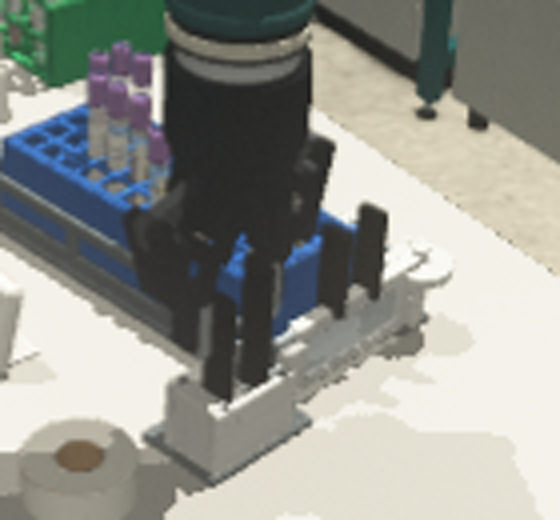

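Request:
step_arm([
  [50, -3, -1, 2, 0],
  [50, -3, -1, 2, 0],
  [46, 0, 0, 0, 0],
  [40, 0, 0, 0, 0],
  [38, 0, 0, 0, 0],
])

```text
time_s: 4.0
eef_pos: [0.4458, -0.1433, 0.0788]
tool_rot: [1.98, 2.425, 0.01]
wrist_force: [7.2, 3.5, 2.9]
gripper_width: 0.0381
grasp_force: 4.0
```

Request:
step_arm([
  [36, 0, 0, 0, 0],
  [34, 0, 0, 0, 0],
  [32, 0, 0, 0, 0],
  [30, 0, 0, 0, 0],
  [30, 0, 0, 0, 0],
])

```text
time_s: 4.42
eef_pos: [0.4466, -0.1432, 0.0794]
tool_rot: [1.979, 2.424, 0.013]
wrist_force: [8.4, 4.7, 5.8]
gripper_width: 0.0301
grasp_force: 4.6
```

Run:
```python
from h import *
to(.442,-.139,.075,.2)
snap('side','side3')
a=cv2.imread('pics/side3.png')[130:260,210:350]
cv2.imwrite('pics/c3.png',cv2.resize(a,None,fx=4,fy=4,interpolation=cv2.INTER_CUBIC))
```

```text
t 4.42 p [ 0.4466 -0.1432  0.0794] yaw 0.201 d_tool mm [ 5.  -3.8  4.3] turn 0.001 after turn [ 5.  -3.8  4.3] W 30.1 gf 4.6 F [8.4 4.7 5.8]
```

View pics/c3.png

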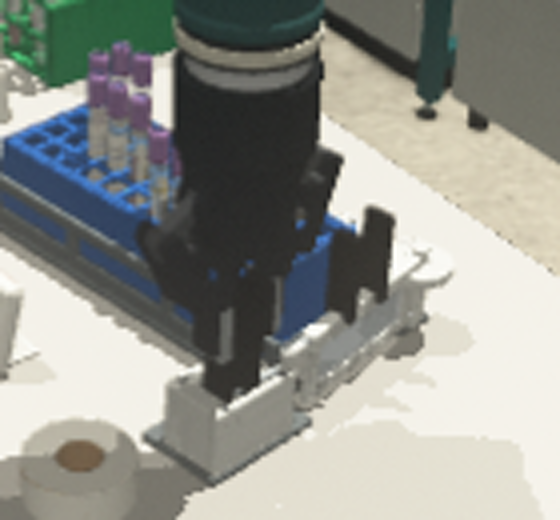

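Request:
step_arm([
  [28, 0, -2, 0, 0],
  [26, 0, -2, 0, 0],
  [24, 0, 0, 0, 0],
  [24, 0, 0, 0, 0],
  [24, 0, 0, 0, 0],
])

```text
time_s: 4.88
eef_pos: [0.4457, -0.1433, 0.0795]
tool_rot: [1.975, 2.421, 0.02]
wrist_force: [22.9, 6.4, -0.5]
gripper_width: 0.0267
grasp_force: 60.5
```

Run:
```python
from h import *
to(.442,-.139,.075,.2)
im,d=snap('side','side4'); W=world('side',d)
m=np.zeros(d.shape,bool); m[165:225,285:312]=1
m&=(im.max(-1)<60)&(W[...,2]>.07)&(W[...,2]<.125)
k,l,s,c=cv2.connectedComponentsWithStats(m.astype(np.uint8),connectivity=4)
for i in range(1,k):
  if s[i,4]>15: print(s[i],np.median(W[l==i],0).round(4))
```

```text
t 4.88 p [ 0.4457 -0.1433  0.0795] yaw 0.202 d_tool mm [ 5.  -2.9  4.4] turn 0.002 after turn [ 5.  -2.9  4.4] W 26.7 gf 60.5 F [22.9  6.4 -0.5]
[292 183  16  23 223] [ 0.5333 -0.1248  0.0919]
```

Request:
step_arm([
  [40, 0, 0, 0, 0],
  [55, 0, 0, 0, 0],
  [65, 0, 2, 0, 0],
  [68, 0, 2, -15, 0],
  [68, 0, 0, -25, 0],
])

```text
time_s: 5.35
eef_pos: [0.4394, -0.1424, 0.1134]
tool_rot: [-1.984, -2.43, 0.003]
wrist_force: [1.0, -0.1, -0.5]
gripper_width: 0.0681
grasp_force: 0.0
```

Request:
step_arm([
  [68, 0, 0, -25, -0.045],
  [68, 0, 0, -15, -0.045],
  [68, 0, 0, 0, 0],
  [68, 0, 0, 0, 0],
])

```text
time_s: 5.68
eef_pos: [0.4417, -0.1436, 0.1565]
tool_rot: [1.875, 2.516, 0.0]
wrist_force: [-0.3, 0.7, 0.2]
gripper_width: 0.0683
grasp_force: 0.0
```

```bash
python3 -c "
from h import *
to(.552,-.1225,.155,.29)"
```

```text
t 5.68 p [ 0.4417 -0.1436  0.1565] yaw 0.29 d_tool mm [-11.3 111.7   1.8] turn -0.0 after turn [-11.3 111.7   1.8] W 68.3 gf 0.0 F [-0.3  0.7  0.2]
```

Request:
step_arm([
  [68, -2, 22, 0, 0],
  [68, -2, 22, 0, 0],
  [68, -2, 22, 0, 0],
  [68, -2, 22, 0, 0],
  [68, -3, 24, 0, 0],
])

```text
time_s: 6.1
eef_pos: [0.5511, -0.1209, 0.1526]
tool_rot: [-1.876, -2.516, 0.002]
wrist_force: [0.7, 0.2, -0.2]
gripper_width: 0.0681
grasp_force: 0.0
```

Request:
step_arm([
  [68, 0, 0, 0, 0],
  [68, 0, 0, 0, 0],
])

```text
time_s: 6.27
eef_pos: [0.5509, -0.121, 0.1522]
tool_rot: [-1.873, -2.517, 0.003]
wrist_force: [0.5, -1.0, -0.4]
gripper_width: 0.0678
grasp_force: 0.0
```

Run:
```python
from h import *
to(.552,-.1225,.075,.29)
im,d=snap('side','side5'); W=world('side',d)
m=np.zeros(d.shape,bool); m[165:260,235:335]=1
m&=(im.max(-1)<60)&(W[...,2]>.07)&(W[...,2]<.122)
k,l,s,c=cv2.connectedComponentsWithStats(m.astype(np.uint8),connectivity=4)
for i in range(1,k):
  if s[i,4]>15:
    P=W[l==i]; print(s[i],np.median(P,0).round(4),P[:,:2].min(0).round(3),P[:,:2].max(0).round(3))
a=im[120:250,220:360]
cv2.imwrite('pics/c5.png',cv2.resize(a,None,fx=4,fy=4,interpolation=cv2.INTER_CUBIC))
```

```text
t 6.27 p [ 0.5509 -0.121   0.1522] yaw 0.291 d_tool mm [-1.9  0.9 77.2] turn 0.001 after turn [-1.9  0.9 77.2] W 67.8 gf 0.0 F [ 0.5 -1.  -0.4]
[302 183   6   5  20] [ 0.5581 -0.1178  0.1079] [ 0.556 -0.128] [ 0.561 -0.112]
[292 188  15  19 154] [ 0.5295 -0.1258  0.0889] [ 0.524 -0.137] [ 0.562 -0.11 ]
[271 198   8  19 119] [ 0.4625 -0.1396  0.0933] [ 0.458 -0.146] [ 0.47  -0.129]
[261 203   8  20 132] [ 0.4307 -0.1456  0.0939] [ 0.428 -0.153] [ 0.438 -0.134]
```

View pics/c5.png

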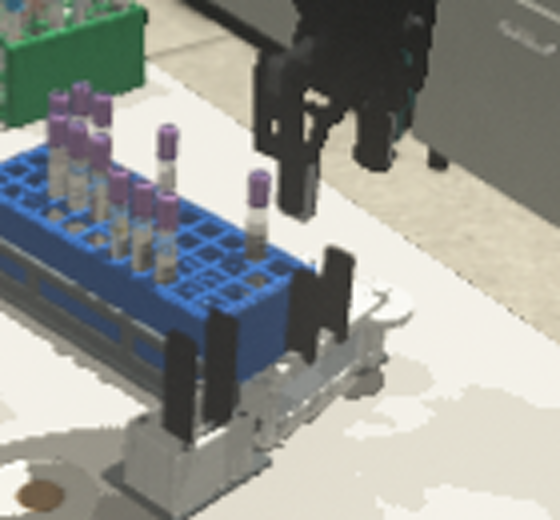

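Request:
step_arm([
  [68, -2, 0, 20, 0],
  [68, 0, 0, 20, 0],
  [68, 0, 0, 20, 0],
  [68, 0, 0, 15, 0],
  [68, 0, 0, 0, 0],
])

```text
time_s: 6.73
eef_pos: [0.5478, -0.1227, 0.0748]
tool_rot: [-1.872, -2.512, 0.005]
wrist_force: [-1.1, -0.4, -0.5]
gripper_width: 0.0679
grasp_force: 0.0
```

Request:
step_arm([
  [60, 0, 0, 0, 0],
  [54, 0, 0, 0, 0],
  [46, 0, 0, 0, 0],
  [40, 0, 0, 0, 0],
  [34, 0, 0, 0, 0],
])

```text
time_s: 7.15
eef_pos: [0.5517, -0.1244, 0.0812]
tool_rot: [1.875, 2.519, -0.003]
wrist_force: [-4.2, -2.3, 2.7]
gripper_width: 0.0341
grasp_force: 5.1
```

```bash
python3 -c "
from h import *
to(.552,-.1225,.075,.29)"
```

```text
t 7.15 p [ 0.5517 -0.1244  0.0812] yaw 0.291 d_tool mm [1.8 0.8 6.2] turn 0.001 after turn [1.8 0.8 6.2] W 34.1 gf 5.1 F [-4.2 -2.3  2.7]
```

Request:
step_arm([
  [30, 0, 0, 1, 0],
  [26, 0, 0, 1, 0],
  [20, 0, 0, 0, 0],
  [20, 0, 0, 0, 0],
  [20, 0, 0, 0, 0],
])

```text
time_s: 7.57
eef_pos: [0.5544, -0.1237, 0.0817]
tool_rot: [1.871, 2.516, 0.004]
wrist_force: [0.5, 1.0, 10.0]
gripper_width: 0.0274
grasp_force: 58.6
```

```bash
python3 -c "
from h import *
to(.552,-.1225,.075,.29)"
```

```text
t 7.57 p [ 0.5544 -0.1237  0.0817] yaw 0.292 d_tool mm [ 1.9 -2.   6.7] turn 0.002 after turn [ 1.9 -2.   6.7] W 27.4 gf 58.6 F [ 0.5  1.  10. ]
```

Request:
step_arm([
  [20, -5, 0.2, 0, -0.08],
  [20, -5, 0.2, 0, -0.08],
  [20, -5, 0.2, 0, -0.08],
  [20, -5, 0.2, 0, -0.08],
  [20, 0, 0, 0, 0],
])

```text
time_s: 7.98
eef_pos: [0.5641, -0.1411, 0.0817]
tool_rot: [1.442, 2.782, 0.006]
wrist_force: [1.0, 4.8, 10.5]
gripper_width: 0.0271
grasp_force: 59.7
```

```bash
cat >> h.py <<'E'
def gate(th,H=(.6143,-.1058)):
    a=.2+th; to(H[0]-.0625*np.cos(a),H[1]-.0625*np.sin(a),.08,a)
    s,p,M,ya=pose(); d=p[:2]-H; print('r',np.hypot(*d).round(4),'theta pos',round((np.arctan2(-d[1],-d[0])-.2),3),'theta yaw',round(ya-.2,3),'j',np.round(s['joint_pos'],2))
E
python3 -c "
from h import *
gate(.41)"
```

```text
t 7.98 p [ 0.5641 -0.1411  0.0817] yaw 0.614 d_tool mm [ 0.2 -1.2  1.7] turn 0.004 after turn [ 0.2 -1.2  1.7] W 27.1 gf 59.7 F [ 1.   4.8 10.5]
r 0.0613 theta pos 0.413 theta yaw 0.414 j [-0.34  0.23  1.52  0.    1.39 -0.96]
```

Gate follows (θ≈0.41). On through the detent.

Request:
step_arm([
  [20, -5, 0.2, 0, -0.08],
  [20, -5, 0.2, 0, -0.08],
  [20, -5, 0.2, 0, -0.08],
  [20, -5, 0.2, 0, -0.08],
  [20, 0, 0, 0, 0],
])

```text
time_s: 8.4
eef_pos: [0.5788, -0.1545, 0.0817]
tool_rot: [0.979, 2.975, 0.006]
wrist_force: [3.8, 6.1, 8.3]
gripper_width: 0.0273
grasp_force: 59.8
```

```bash
python3 -c "
from h import *
gate(.73)"
```

```text
t 8.4 p [ 0.5788 -0.1545  0.0817] yaw 0.935 d_tool mm [ 0.6 -2.3  1.7] turn 0.005 after turn [ 0.6 -2.3  1.7] W 27.3 gf 59.8 F [3.8 6.1 8.3]
r 0.0603 theta pos 0.74 theta yaw 0.735 j [-0.36  0.26  1.47  0.    1.4  -1.29]
```

Request:
step_arm([
  [20, -5, 0.8, 0, -0.08],
  [20, -5, 0.8, 0, -0.08],
  [20, -5, 0.8, 0, -0.08],
  [20, -5, 0.6, 0, -0.08],
  [20, -5, 0.6, 0, -0.08],
])

```text
time_s: 8.82
eef_pos: [0.6017, -0.1636, 0.0818]
tool_rot: [0.368, 3.111, -0.0]
wrist_force: [2.3, 3.8, 8.7]
gripper_width: 0.0273
grasp_force: 58.3
```

```bash
python3 -c "
from h import *
gate(1.13)"
```

```text
t 8.82 p [ 0.6017 -0.1636  0.0818] yaw 1.336 d_tool mm [ 1.6 -3.4  1.8] turn 0.006 after turn [ 1.6 -3.4  1.8] W 27.3 gf 58.3 F [2.3 3.8 8.7]
r 0.0591 theta pos 1.156 theta yaw 1.136 j [-0.36  0.31  1.4   0.    1.41 -1.69]
```

Request:
step_arm([
  [20, -5, 0.7, 0, -0.08],
  [20, -5, 0.7, 0, -0.08],
  [20, -5, 0.7, 0, -0.08],
  [20, -5, 0.5, 0, -0.08],
  [20, -5, 0.5, 0, -0.08],
])

```text
time_s: 9.23
eef_pos: [0.6265, -0.1631, 0.0819]
tool_rot: [-0.257, 3.123, -0.005]
wrist_force: [-0.6, 2.1, 9.5]
gripper_width: 0.0273
grasp_force: 58.3
```

Request:
step_arm([
  [20, 0, 0, 0, 0],
  [20, 0, 0, 0, 0],
  [20, 0, 0, 0, 0],
])

```text
time_s: 9.48
eef_pos: [0.6263, -0.1631, 0.0819]
tool_rot: [-0.251, 3.123, -0.005]
wrist_force: [0.1, 1.3, 9.3]
gripper_width: 0.0274
grasp_force: 58.5
```

Run:
```python
from h import *
gate(1.5)
im,d=snap('side','side6')
cv2.imwrite('pics/c6.png',cv2.resize(im[100:280,170:370],None,fx=3.3,fy=3.3,interpolation=cv2.INTER_CUBIC))
```

```text
t 9.48 p [ 0.6263 -0.1631  0.0819] yaw 1.731 d_tool mm [ 4.6 -4.   1.9] turn 0.031 after turn [ 4.5 -4.2  1.9] W 27.4 gf 58.5 F [0.1 1.3 9.3]
r 0.0585 theta pos 1.577 theta yaw 1.531 j [-0.34  0.36  1.34  0.    1.43 -2.07]
```

View pics/c6.png

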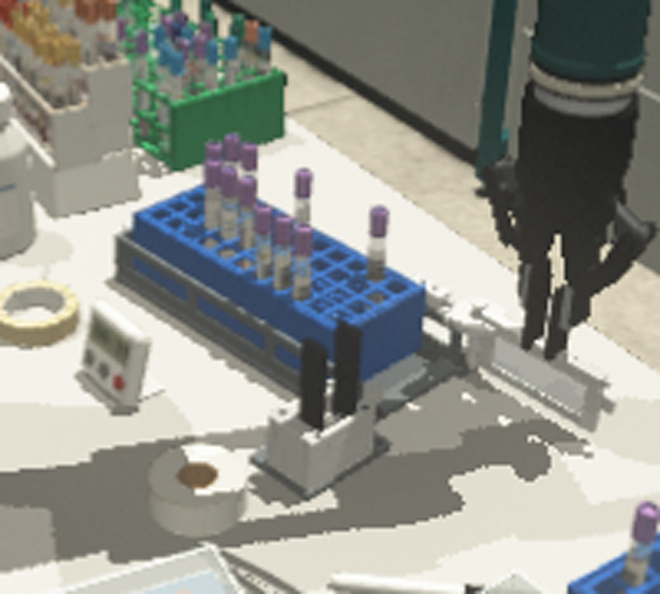

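The picture shows the gate standing wide open (rail from about (470,340) to (600,410)). Both paddles are held at about (550,330), and the rack and bystanders are in place. θ is about 1.53 and the forces are small.

```bash
python3 -c "
from cell import r
print(r.job_done())"
```

```text
the job is handed in; nothing more can be done
None
```

The end gate is wide open at about 1.53 rad, past its half-open detent, and the arm is still holding it by both squeezed paddles; the rack and the things around it look undisturbed, and the job was handed in at about 9.5 s.

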